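# Park the vase-burnishing wheel

### The job

Park the burnishing wheel: first press the large stop button on the control box all the way down and let it come up again, then reach through the guard window and press the flat-ended brake lever fully down, and leave it down. Do it with the fingertips, never touch the guard, and leave the round-ended clutch lever, the small start button and the pots and tools lying about as they are; nothing is to be picked up.

Things in the scene. Friction and masses are not known exactly. Their poses are not given: they have to be found in the camera images.
- guard: Grey guard plate over two levers, 4 mm thick, 250 mm along y, x from -65 to +90 mm. Origin on the table under its middle; x away from robot, y left, z up. Plate middle 130 mm high, rising 0.17 rad towards +x (front edge 121, back 147 mm). It stands on four corner legs.
- window_left (a point): Middle of the left window (guard y = +60 mm) in the plate. Each window is 88 mm along the guard's y by 80 mm along x; a 32 mm bar parts them. One lever lies under each window; which is which varies.
- window_right (a point): Middle of the right window (guard y = -60 mm), same size.
- machine: Machine deck 30 mm high under the guard, same origin and axes as the guard. At its y = -320 mm is the wheel (radius 110 mm, top 86 mm high) with a fixed black vase on it, up to 290 mm high, 114 mm wide.
- brake_lever (a joint): Brake lever (steel, flat rectangular end 40 mm by 44 mm): angle in rad, 0 to 0.26; about 0 is up, 0.26 is fully down against its stop. It hinges about the guard's y axis, 90 mm behind its end (guard +x) and 122 mm above the table. Stiff hinge: takes about 6 N at the end to press, and it stays where it is left. Pressing the end down by about 23 mm takes it from up to its stop.
- brake_tip (a point): Middle of the upper face of the brake lever's flat end, under the middle of its window; 114 to 118 mm above the table at the start (about 12 mm under the plate's top), 95 mm when fully down. Its frame has x along the lever towards the hinge.
- clutch_tip (a point): Top of the 24 mm ball at the end of the clutch lever, which is under the other window; to be left alone. About 121 to 125 mm above the table; the lever is otherwise like the brake lever.
- control_box: Grey control box, 90 mm by 160 mm (x, y) and 70 mm high, origin at the middle of its underside; may be yawed. On its top, 40 mm either side of the middle along y, are the stop button and the start button; which is which varies.
- stop_button (a joint): Travel of the stop button in m: 0 is up, 0.007 is fully down; springs back, about 5 N when fully down.
- stop_button_top (a point): Middle of the top of the large stop button (42 mm in diameter, grey); pressed straight down.
- start_button (a joint): Travel of the small start button (20 mm in diameter) in m, 0 up; to be left alone.
- start_button_top (a point): Middle of the top of the small start button.
- bud_pot: Small black pot, 51 mm in diameter, 48 mm high, between guard and wheel; origin under its centre. Loose.
- small_jar: Small clay jar, 41 mm in diameter, 38 mm high, just left of the guard; origin under its centre. Loose.
- neck_vase: Black long-necked vase, 86 mm in diameter, 148 mm high, before the wheel; origin under its centre. Loose.
- bowl: Clay bowl, 100 mm in diameter, 40 mm high, on the robot's side of the guard. Loose.
- rib: Spatula, 180 mm long, lying on the table beyond the control box. Loose.
- sanding_block: Cork sanding block, 50 by 80 by 28 mm, near the robot on the left. Loose.
- brush: Brush, 200 mm long, lying on the table beyond the guard. Loose.

How it is judged:
By the outcome, as a careful person would: the job done as asked, in the order asked, and still so for the second after the job is handed in, with the robot touching nothing.
It also fails if it takes over 45 s, if anything falls off the work surface, if the arm or the gripper's body presses on something with over 40 N, if the wrist force passes 120 N, or if a joint passes its speed limit or range.

### The arm

A 7-joint arm with a two-finger parallel gripper is mounted at the origin on the work surface. World frame = base frame: x ahead of the robot, y to its left, z up, the work surface at z = 0. Lengths are in m, angles in rad, forces in N, time in s.
With the tool pointing down it reaches from about 0.425 to 0.925 m from the base axis. Payload 6.8 kg.
Tool frame: the origin (TCP) lies at the very end of the fingers, on their centre line; the grasp point (between the pads) lies 19 mm behind it (arm.grasp_offset is the distance from the TCP to the grasp point, in m); z points along the fingers, y is the line along which they close (so a half turn about z gives the same grasp; the last joint's range is limited). The gripper opens to 88 mm and grips with 3 to 60 N. Pads are 20 mm wide; open, the fingers measure 115 mm over their backs; the gripper's body (75 mm by 178 mm) begins 61 mm behind the grasp point.
Start: joints at [-1.44, 0.477, 0.022, 1.555, -0.011, 1.109, -0.083], TCP at [0.16, 0.656, 0.223] pointing down, gripper open.
Joint ranges: [-2.96, 2.96], [-0.34, 2.1], [-1.41, 1.46], [0.24, 2.44], [-1.37, 4.51], [0.17, 1.92], [-2.96, 2.96]. Speed limits (rad/s): [2.39, 2.39, 3.14, 3.14, 3.14, 3.14, 3.14].

### API

Orientations are given as a 3x3 rotation matrix whose columns are the frame's x, y, z axes.
In Python, from workcell import arm gives the robot as it stands.
- The arm moves only by the shell command python3 -m crank 'ROWS' [FORCE]. ROWS is JSON, a list of rows, each a list of 3 entries, a list of its own where there are three numbers: the shift along the tool's x, y, z each as a share of 300 mm, from -1 to 1, then the turn, a rotation vector about the tool's x, y, z each as a share of 90 degrees, from -1 to 1, then the opening, from -1 (shut) to 1 (fully open), so that 0 is half open. A call has 1 to 10 rows; each row is the pose to reach, as a shift and turn from the pose commanded when the call began, along the tool's axes at that moment; what a row does not reach only later rows make up. A row lasts 1/10 s, in which the tool goes at most 50 mm and 8.59 degrees, less where a joint would pass 70% of its speed; a pose out of reach is approached as far as the arm can. A call with a number of a shift or a turn outside -1 to 1 is refused whole. A call with a gripper value outside its range is refused whole. The fingers move at their own pace and stop on an object; FORCE is the grip in N (left out, the last holds). Time passes only in rows, so rows that repeat a pose let the fingers close. It gives the time, the measured TCP pose, the force, the opening and the grip force at its end, in the units of the state.
- arm.get_state(): the state, without advancing time (a new reading comes with each control period).
- arm.read_camera(name): name is "scene" or "top" or "wrist"; returns a dict with "pixels" (384x512x3 uint8, red, green, blue), "z_map" (384x512 float32, m along the optical axis (not along the pixel's ray), 0 where there is no reading), "fov_y" (degrees; the focal length in pixels is half the picture's height over the tangent of half this angle, whatever the lens; pixels are square), "cx", "cy" (the principal point, pixels), "D" ([k1, k2, p1, p2, k3] as OpenCV has them; the pictures are not rectified), "rvec" (rotation vector, rad) and "tvec" (3), from world to camera coordinates, as OpenCV has them. Camera axes: x right, y down, z forward; pixel columns grow to the right and rows downward; lengths in m; the calibration is good to about 2 mm. A picture is of the moment at which its call begins.
- arm.finish_job(): hands the job in; it is judged then, once.
The state is a dict: "t": time; "qpos": joint angles; "qvel": joint speeds; "joint_torque": joint torques, N m; "position": TCP position; "eef_rot": TCP orientation; "ft_force": force on the tool from outside, world axes, zero at the start; "moment": the same for the moment, N m; "width": finger opening in m; "grip_force": force on a finger pad.
Only numpy, scipy, OpenCV 4.12 (cv2) and the standard library are available. Lean on these libraries where they do the work, as an engineer would, in place of code of your own. Each camera call takes 0.05 s, during which the arm holds its last target. There are 200 camera calls.

## Working session

There is one attempt and no reset: what is moved stays moved. The work goes in short steps, Python scripts to look and compute and a shell command to move; the robot and the scene stay as the last step left them, time stands still between calls to the robot, and variables do not carry over. Pictures are saved under pics/ and viewed, at most 10 in all, crops included, and the job is handed in when it is done.

```bash
mkdir -p pics
cat > h.py <<'E'
import numpy as np,cv2,pickle
from workcell import arm
def cam(n):
    c=arm.read_camera(n);f=192/np.tan(np.radians(c["fov_y"])/2)
    c["K"]=np.array([[f,0,c["cx"]],[0,f,c["cy"]],[0,0,1]]);c["R"]=cv2.Rodrigues(np.array(c["rvec"],float))[0];return c
def cloud(c):
    h,w=c["z_map"].shape;u,v=np.meshgrid(np.arange(w),np.arange(h))
    p=cv2.undistortPoints(np.stack([u,v],-1).reshape(-1,1,2).astype(np.float64),c["K"],np.array(c["D"],float)).reshape(h,w,2)
    z=c["z_map"].astype(float);P=np.dstack([p[...,0]*z,p[...,1]*z,z])
    P=(P-np.array(c["tvec"]).ravel())@c["R"];P[z==0]=np.nan;return P
E
python3 - <<'E'
from h import *
for n in ["scene","top"]:
    c=cam(n);cv2.imwrite(f"pics/{n}0.png",cv2.resize(c["pixels"][...,::-1],(800,600)));np.save(n+"0.npy",cloud(c));np.save(n+"0rgb.npy",c["pixels"])
    print(n,-c["R"].T@np.array(c["tvec"]).ravel(),c["fov_y"])
s=arm.get_state();print(s["t"],s["position"],s["eef_rot"],s["ft_force"],s["width"])
E
```

```text
scene [ 1.20538352 -0.11137775  1.15400403] 42.68891642331234
top [ 0.32269915 -0.0383178   1.26493577] 53.2265703225744
0.1 [0.15955508 0.65534082 0.22180317] [[-9.71633061e-01  2.36493397e-01 -2.60558369e-04]
 [ 2.36493511e-01  9.71631794e-01 -1.57346209e-03]
 [-1.18946599e-04 -1.59044815e-03 -9.99998728e-01]] [-0.32315096 -0.50116889  0.31223324] 0.08765131487615796
```

View pics/top0.png

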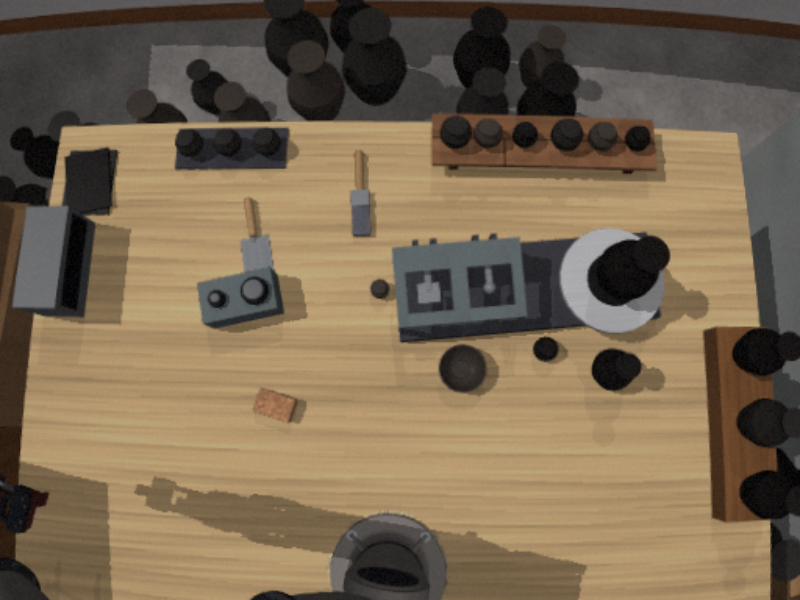

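View pics/scene0.png

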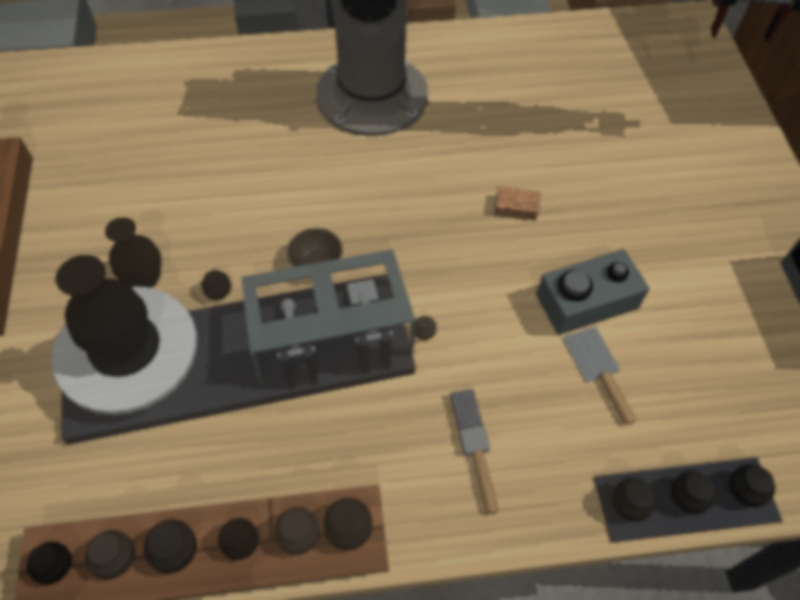

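The top view shows the stop button (large) at (255,291) and the start button at (217,298). The flat brake lever is under the left window at (429,290) and the ball clutch lever is under the right one at (490,282). Next I measure them.

Run:
```python
from h import *
P=np.load("top0.npy");Q=np.load("scene0.npy")
def at(P,x,y,r=2):
    x=int(x*.64);y=int(y*.64);return np.nanmedian(P[y-r:y+r+1,x-r:x+r+1].reshape(-1,3),0).round(4)
for n,p in dict(stop=(255,291),start=(217,298),brake=(429,292),clutch=(490,287),bar=(460,288)).items(): print("top",n,at(P,*p,1))
for n,p in dict(stop=(577,283),start=(619,270),brake=(363,291),clutch=(289,305)).items(): print("scene",n,at(Q,*p,1))
def blob(P,c,rad,z0,z1):
    m=(np.hypot(P[...,0]-c[0],P[...,1]-c[1])<rad)&(P[...,2]>z0)&(P[...,2]<z1);A=P[m];return A
for nm,P_,s in(("top",P,(255,291)),("scene",Q,(577,283))):
    c=at(P_,*s,1);A=blob(P_,c,.04,c[2]-.004,c[2]+.006);print(nm,"stop blob",len(A),A.mean(0),A.min(0),A.max(0),(A.max(0)+A.min(0))/2)
    c0=c
    B=blob(P_,c,.15,.062,.077);r=cv2.minAreaRect(B[:,:2].astype(np.float32)*1000);print(" box",r)
for nm,P_,s in(("top",P,(429,292)),("scene",Q,(363,291))):
    c=at(P_,*s,1);A=blob(P_,c,.035,c[2]-.006,c[2]+.006);print(nm,"brake",len(A),A.mean(0),(A.max(0)+A.min(0))/2,A.max(0)-A.min(0))
    C=blob(P_,c+[0,-.06,0],.17,.119,.155);print(" plate",cv2.minAreaRect(C[:,:2].astype(np.float32)*1000))
```

```text
top stop [0.5567 0.2753 0.0933]
top start [0.5424 0.3556 0.0946]
top brake [ 0.5558 -0.0728  0.1185]
top clutch [ 0.5655 -0.1917  0.1245]
top bar [ 0.5593 -0.1328  0.1332]
scene stop [0.5675 0.2806 0.0939]
scene start [0.5473 0.3563 0.0929]
scene brake [ 0.5524 -0.072   0.1162]
scene clutch [ 0.5698 -0.1915  0.1224]
top stop blob 115 [0.56010393 0.28097736 0.09438266] [0.53755844 0.2619587  0.0895444 ] [0.57951095 0.29999988 0.09909158] [0.5585347  0.28097929 0.09431799]
 box ((552.901123046875, 320.1758117675781), (93.81670379638672, 159.4849395751953), 13.466416358947754)
scene stop blob 177 [0.5616985  0.28068513 0.09391644] [0.53932932 0.26105602 0.09003489] [0.58179296 0.30236985 0.09957058] [0.56056114 0.28171294 0.09480273]
 box ((551.987060546875, 318.5919189453125), (91.71955108642578, 161.92274475097656), 13.671623229980469)
top brake 201 [ 0.55671208 -0.07393785  0.11753997] [ 0.56200746 -0.07448248  0.11801641] [0.05692846 0.04614608 0.010956  ]
 plate ((580.1882934570312, -131.120849609375), (170.11817932128906, 248.77833557128906), 5.9169921875)
scene brake 248 [ 0.5548765  -0.07259741  0.11561908] [ 0.5557584  -0.07296016  0.11599321] [0.04740424 0.04558282 0.01068049]
 plate ((578.5692138671875, -129.85850524902344), (172.85678100585938, 250.03457641601562), 5.52842378616333)
```

Everything agrees with the data given: the stop top is at (0.561, 0.281, 0.094) and the brake tip at (0.556, -0.073, 0.117). Now I move towards the stop button with the fingers shut.

```bash
python3 -m crank '[[[-0.8,-0.45,0],[0,0,0],-1],[[-0.8,-0.45,0],[0,0,0],-1],[[-0.8,-0.45,0],[0,0,0],-1],[[-0.8,-0.45,0],[0,0,0],-1],[[-0.8,-0.45,0],[0,0,0],-1],[[-0.8,-0.45,0],[0,0,0],-1],[[-0.8,-0.45,0],[0,0,0],-1],[[-0.8,-0.45,0],[0,0,0],-1]]' 10
cat > go.py <<'E'
import sys
from h import *
s=arm.get_state();R=np.array(s["eef_rot"]);d=np.array(list(map(float,sys.argv[1:4])))-s["position"]
print("pos",np.round(s["position"],4),"shares",np.round(R.T@d/.3,4),"y-axis yaw",np.degrees(np.arctan2(-R[0,1],R[1,1])).round(2),"width",s["width"])
E
python3 go.py 0.561 0.281 0.13
```

```text
t: 0.9
position: [0.3607, 0.4678, 0.2224]
eef_rot: [[-0.971, 0.237, -0.001], [0.237, 0.971, -0.0], [0.001, -0.0, -1.0]]
ft_force: [-0.9, 0.6, 0.1]
width: 0.0272
grip_force: 0.0
pos [0.3607 0.4678 0.2224] shares [-0.7965 -0.4463  0.3077] y-axis yaw -13.74 width 0.027238141187482266
```

```bash
python3 -m crank '[[[-0.796,-0.446,0.1],[0,0,0],-1],[[-0.796,-0.446,0.1],[0,0,0],-1],[[-0.796,-0.446,0.1],[0,0,0],-1],[[-0.796,-0.446,0.1],[0,0,0],-1],[[-0.796,-0.446,0.1],[0,0,0],-1],[[-0.796,-0.446,0.1],[0,0,0],-1],[[-0.796,-0.446,0.1],[0,0,0],-1],[[-0.796,-0.446,0.31],[0,0,0],-1],[[-0.796,-0.446,0.31],[0,0,0],-1],[[-0.796,-0.446,0.31],[0,0,0],-1]]'
python3 go.py 0.561 0.281 0.1
```

```text
t: 1.9
position: [0.5581, 0.2828, 0.1272]
eef_rot: [[-0.972, 0.233, -0.006], [0.233, 0.972, -0.002], [0.005, -0.003, -1.0]]
ft_force: [-0.2, 0.0, -0.0]
width: 0.0007
grip_force: 0.0
pos [0.5581 0.2828 0.1272] shares [-0.0114 -0.0033  0.0905] y-axis yaw -13.48 width 0.0007406655871539411
```

```bash
python3 -m crank '[[[0,0,0.08],[0,0,0],-1],[[0,0,0.1],[0,0,0],-1],[[0,0,0.12],[0,0,0],-1],[[0,0,0.13],[0,0,0],-1],[[0,0,0.13],[0,0,0],-1]]'
```

```text
t: 2.4
position: [0.5614, 0.2824, 0.0915]
eef_rot: [[-0.972, 0.236, 0.001], [0.236, 0.972, 0.001], [-0.0, 0.001, -1.0]]
ft_force: [-1.9, 1.2, 2.6]
width: 0.0003
grip_force: 1.1
```

```bash
python3 -m crank '[[[0,0,0.01],[0,0,0],-1],[[0,0,0.018],[0,0,0],-1],[[0,0,0.025],[0,0,0],-1],[[0,0,0.025],[0,0,0],-1]]'
```

```text
t: 2.8
position: [0.5618, 0.2823, 0.0861]
eef_rot: [[-0.972, 0.237, 0.001], [0.237, 0.972, 0.002], [-0.001, 0.002, -1.0]]
ft_force: [-7.0, -0.7, 22.4]
width: 0.0006
grip_force: 10.9
```

The force is 22 N, well over the 5 N needed, so the button is on its stop. Lifting off.

```bash
python3 -m crank '[[[0,0,-0.02],[0,0,0],-1],[[0,0,-0.08],[0,0,0],-1],[[0,0,-0.25],[0,0,0],-1],[[0,0,-0.45],[0,0,0],-1],[[0,0,-0.45],[0,0,0],-1],[[0,0,-0.45],[0,0,0],-1]]'
python3 go.py 0.555 -0.073 0.22
python3 - <<'E'
from h import *
P=cloud(cam("scene"));A=P[(np.hypot(P[...,0]-.561,P[...,1]-.281)<.018)&(P[...,2]<.11)];print(len(A),np.median(A,0))
E
```

```text
t: 3.4
position: [0.5628, 0.2816, 0.2206]
eef_rot: [[-0.971, 0.237, 0.004], [0.237, 0.971, 0.002], [-0.004, 0.003, -1.0]]
ft_force: [0.4, -0.1, 0.5]
width: 0.0005
grip_force: 0.0
pos [0.5628 0.2816 0.2206] shares [-2.5510e-01 -1.1545e+00 -1.0000e-03] y-axis yaw -13.72 width 0.0005399255499165708
138 [0.56201506 0.2799592  0.09397164]
```

```bash
python3 -m crank '[[[-0.2,-0.9,0],[0,0,-0.215],-1],[[-0.2,-0.9,0],[0,0,-0.215],-1],[[-0.2,-0.9,0],[0,0,-0.215],-1],[[-0.2,-0.9,0],[0,0,-0.215],-1],[[-0.2,-0.9,0],[0,0,-0.215],-1],[[-0.2,-0.9,0],[0,0,-0.215],-1],[[-0.2,-0.9,0],[0,0,-0.215],-1],[[-0.2,-0.9,0],[0,0,-0.215],-1]]'
python3 go.py 0.555 -0.073 0.19
```

```text
t: 4.25
position: [0.5546, 0.0047, 0.2162]
eef_rot: [[-0.995, -0.098, -0.003], [-0.098, 0.995, -0.0], [0.003, 0.0, -1.0]]
ft_force: [0.4, 1.3, 0.5]
width: 0.0002
grip_force: 0.0
pos [0.5546 0.0047 0.2162] shares [ 0.0236 -0.258   0.0874] y-axis yaw 5.6 width 0.00022447263317255055
```

```bash
python3 -m crank '[[[0.024,-0.258,0],[0,0,0],-1],[[0.024,-0.258,0],[0,0,0],-1],[[0.024,-0.258,0],[0,0,0],-1],[[0.024,-0.258,0.08],[0,0,0],-1],[[0.024,-0.258,0.16],[0,0,0],-1],[[0.024,-0.258,0.16],[0,0,0],-1],[[0.024,-0.258,0.16],[0,0,0],-1]]'
python3 go.py 0.555 -0.073 0.12
python3 - <<'E'
from h import *
for n in ["scene","wrist"]:
    c=cam(n);i=c["pixels"][...,::-1]
    if n=="scene": i=i[130:270,110:310]
    cv2.imwrite(f"pics/{n}1.png",cv2.resize(i,(800,560),interpolation=3))
E
```

```text
t: 4.95
position: [0.5561, -0.0708, 0.1697]
eef_rot: [[-0.995, -0.101, -0.002], [-0.101, 0.995, 0.001], [0.002, 0.001, -1.0]]
ft_force: [0.6, -0.7, 0.4]
width: 0.0003
grip_force: 0.0
pos [ 0.5561 -0.0708  0.1697] shares [ 0.004  -0.0069  0.1656] y-axis yaw 5.82 width 0.0003318946094828705
```

View pics/scene1.png

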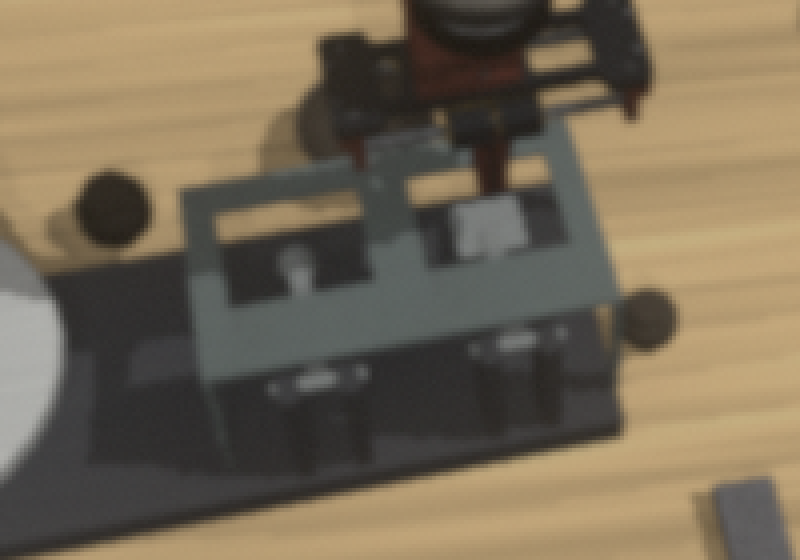

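View pics/wrist1.png

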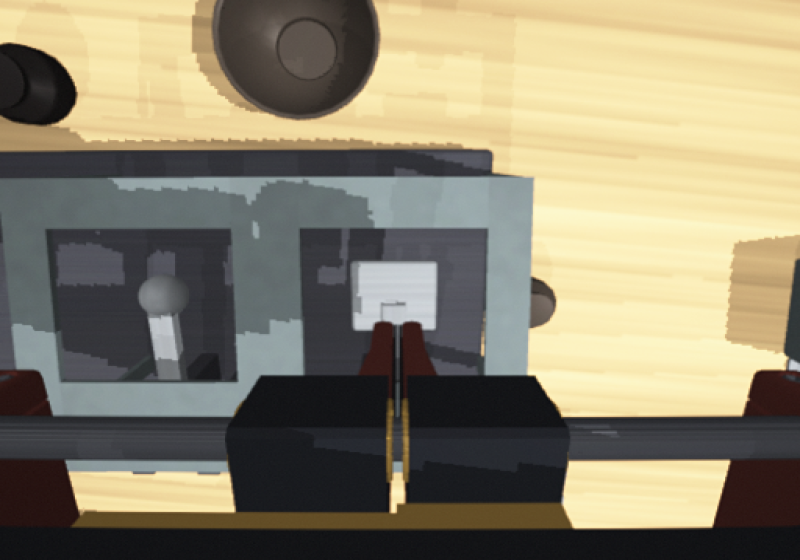

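The picture shows the closed fingertips at (398,325), centred sideways on the flat lever end (395,295) and inside the right-hand window as the wrist sees it. The path down is clear.

```bash
python3 -m crank '[[[0.004,-0.007,0.08],[0,0,0],-1],[[0.004,-0.007,0.14],[0,0,0],-1],[[0.004,-0.007,0.165],[0,0,0],-1],[[0.004,-0.007,0.19],[0,0,0],-1],[[0.004,-0.007,0.21],[0,0,0],-1],[[0.004,-0.007,0.23],[0,0,0],-1],[[0.004,-0.007,0.23],[0,0,0],-1]]'
```

```text
t: 5.75
position: [0.557, -0.0747, 0.1021]
eef_rot: [[-0.995, -0.099, 0.003], [-0.099, 0.995, 0.0], [-0.003, -0.0, -1.0]]
ft_force: [0.5, 0.1, 1.3]
width: 0.0006
grip_force: 0.5
```

```bash
python3 -m crank '[[[0,0,0.015],[0,0,0],-1],[[0,0,0.025],[0,0,0],-1],[[0,0,0.033],[0,0,0],-1],[[0,0,0.038],[0,0,0],-1],[[0,0,0.038],[0,0,0],-1]]'
```

```text
t: 6.25
position: [0.5581, -0.0748, 0.0981]
eef_rot: [[-0.995, -0.098, 0.006], [-0.098, 0.995, 0.003], [-0.007, 0.002, -1.0]]
ft_force: [-21.6, 4.2, 69.3]
width: 0.0005
grip_force: 36.1
```

The force jumped to 69 N at 98 mm. That fits the stop, because the tilted face meets the finger's inner edge about 3 mm above its middle. Withdrawing straight up.

```bash
python3 -m crank '[[[0,0,-0.01],[0,0,0],-1],[[0,0,-0.06],[0,0,0],-1],[[0,0,-0.2],[0,0,0],-1],[[0,0,-0.35],[0,0,0],-1],[[0,0,-0.5],[0,0,0],-1],[[0,0,-0.5],[0,0,0],-1],[[0,0,-0.5],[0,0,0],-1]]'
python3 - <<'E'
from h import *
c=cam("scene");P=cloud(c)
for nm,q in(("brake",(.555,-.073)),("clutch",(.566,-.192))):
    A=P[(np.hypot(P[...,0]-q[0],P[...,1]-q[1])<.016)&(P[...,2]>.08)&(P[...,2]<.15)];print(nm,len(A),np.median(A,0))
i=c["pixels"][...,::-1];cv2.imwrite("pics/scene2.png",cv2.resize(i,(800,600)))
cv2.imwrite("pics/wrist2.png",cam("wrist")["pixels"][...,::-1])
W=cloud(cam("wrist"))
A=W[(np.hypot(W[...,0]-.555,W[...,1]+.073)<.008)&(W[...,2]>.08)&(W[...,2]<.15)];print("wrist brake",len(A),np.median(A,0) if len(A) else 0)
E
```

```text
t: 6.95
position: [0.5556, -0.0751, 0.2408]
eef_rot: [[-0.995, -0.099, 0.002], [-0.099, 0.995, 0.0], [-0.002, -0.0, -1.0]]
ft_force: [0.2, -0.2, -1.5]
width: 0.0005
grip_force: 0.0
brake 89 [ 0.55347333 -0.07372083  0.09490693]
clutch 71 [ 0.56953185 -0.19118459  0.12038567]
wrist brake 178 [ 0.5552698  -0.07302493  0.09524839]
```

View pics/scene2.png

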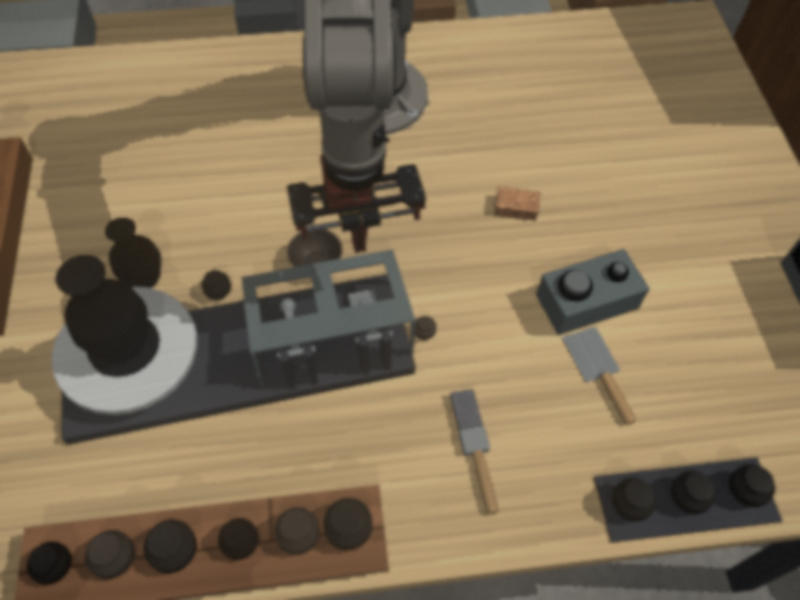

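The brake tip now sits at 95 mm (fully down) at (363,298). The clutch, buttons and loose items are where they were, and the robot is clear.

```bash
python3 -c "
from workcell import arm
print(arm.finish_job())"
```

```text
the job is handed in; nothing more can be done
None
```

The stop button was pressed all the way down and came back up, then the brake lever was pressed fully down and left there (tip at 95 mm); the guard and everything else were left alone, and the job is handed in.

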